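# Gauge the bored sleeves and sort them

### The arm

A 7-joint arm with a two-finger parallel gripper is mounted at the origin on the work surface. World frame = base frame: x ahead of the robot, y to its left, z up, the work surface at z = 0. Lengths are in mm, angles in rad, forces in N, time in s.
With the tool pointing down it reaches from about 425 to 875 mm from the base axis. Payload 8.4 kg.
Tool frame: the origin (TCP) lies on the centre line of the jaws, within the pads' length; the fingertips stand 19 mm ahead of it and the grasp point (between the pads) is the TCP; z points along the fingers, y is the line along which they close (so a half turn about z gives the same grasp; the last joint's range is limited). The gripper opens to 85 mm and grips with 20 to 120 N. Pads are 22 mm wide; open, the fingers measure 114 mm over their backs; the gripper's body (76 mm by 85 mm) begins 54 mm behind the grasp point. The pads swing forward as they close: fully open they stand 13 mm farther back than shut.
Start: joints at [1.15, 0.333, 0.04, 1.465, -0.013, 1.343, -0.059], TCP at [205.556, -616.613, 250.308] pointing down, gripper open.
Joint ranges: [-2.58, 2.58], [-0.38, 2.09], [-1.3, 1.39], [0.25, 2.4], [-1.5, 4.64], [0.08, 2.09], [-2.65, 2.65]. Speed limits (rad/s): [2.22, 2.22, 2.79, 2.79, 3.14, 3.14, 3.14].

### API

Orientations are given as a rotation vector (axis times angle).
In Python, from station import ctrl, optics gives the robot as it stands.
- The arm moves only by the tool apply_moves, never from a script. Its argument "increments" is a list that holds one entry, the list of rows, each a list of 6 numbers: the shift along the tool's x, y, z as a fraction of full scale, then the turn, a rotation vector about the tool's x, y, z as a fraction of full scale. A call has 1 to 5 rows; each row shifts and turns the commanded pose from where the row before left it, along the tool's axes as they then stand; what a row does not reach is not made up. Full scale, the value 1, is 0.05 m for a shift and 0.08 rad for a turn. A row lasts 1/8 s, in which the tool goes at most 62.5 mm and 10.7 degrees, less where a joint would pass 70% of its speed; a pose out of reach is approached as far as the arm can. A call with a number of a shift or a turn outside -1 to 1 is refused whole. A call with a gripper value outside its range is refused whole. "fingers" is the closure, from -1 (fully open) to 1 (shut), set as the call begins (left out, the last holds). The fingers move at their own pace and stop on an object; the grip force is fixed at half the most. Time passes only in rows, so rows that do not move let the fingers close. It gives the time, the measured TCP pose, the force, the opening and the grip force at its end, in the units of the state.
- ctrl.get_state(): the state, without advancing time (a new reading comes with each control period).
- optics.grab_frame(name): name is "scene" or "side" or "wrist"; returns (picture, depth): 480x640x3 uint8, red, green, blue; 480x640 float32, mm along the optical axis (not along the pixel's ray), 0 where there is no reading.
- optics.camera_info(name): a dict with "K" (3x3 intrinsics, pixels), "extrinsics" (4x4, takes a point from world to camera coordinates). Camera axes: x right, y up, looking along -z (the intrinsics and any distortion apply to the point x, -y, -z); pixel columns grow to the right and rows downward; lengths in mm; the calibration is good to about 2 mm. A picture is of the moment at which its call begins: read the wrist's pose just before it. camera_info takes no time and is no camera call; for the wrist camera it gives the pose at the moment of the call.
- ctrl.close_job(): hands the job in; it is judged then, once.
The state is a dict: "time": time; "joint_pos": joint angles; "joint_vel": joint speeds; "joint_efforts": joint torques, N m; "ee_pos": TCP position; "tcp_rot": TCP orientation; "wrist_force": force on the tool from outside, world axes, zero at the start; "moment": the same for the moment, N m; "grip_width": opening from 0.0 (shut) to 1.0 (fully open); "finger_force": force on a finger pad.
Only numpy, scipy, OpenCV 4.12 (cv2) and the standard library are available. Lean on these libraries where they do the work, as an engineer would, in place of code of your own. Each camera call takes 0.05 s, during which the arm holds its last target. There are 200 camera calls.

### The job

Lift the wooden cover off the gauge pin and stand it on the bench, then try every bored sleeve on the pin in the order of their colours - red, yellow, green, blue, whichever of them are there - lowering each as far as it will go. Stand those that slide fully home on the gauge base in the plywood tray and those that hang up part-way in the black tray. When all are sorted put the cover back over the pin, flat on the gauge base, and leave the other things on the bench where they are.

Things in the scene. Friction and masses are not known exactly. Their poses are not given: they have to be found in the camera images.
- sleeve_red_a: upright wooden sleeve, red upper end: outside diameter 52 mm, 64 mm tall, 29 mm bore, 90 g. Origin: centre of the underside, z up the bore. Either a or b is there, alike outside: the only red one. It is either good or bad (a shoulder left in the bore, open only 12 mm, 24 to 40 mm above the underside): the pin tells.
- sleeve_red_b: upright wooden sleeve, red upper end: outside diameter 52 mm, 64 mm tall, 29 mm bore, 90 g. Origin: centre of the underside, z up the bore. Either a or b is there, alike outside: the only red one. It is either good or bad (a shoulder left in the bore, open only 12 mm, 24 to 40 mm above the underside): the pin tells.
- sleeve_yellow_a: upright wooden sleeve, yellow upper end: outside diameter 52 mm, 64 mm tall, 29 mm bore, 90 g. Origin: centre of the underside, z up the bore. Either a or b is there, alike outside: the only yellow one. It is either good or bad (a shoulder left in the bore, open only 12 mm, 24 to 40 mm above the underside): the pin tells.
- sleeve_yellow_b: upright wooden sleeve, yellow upper end: outside diameter 52 mm, 64 mm tall, 29 mm bore, 90 g. Origin: centre of the underside, z up the bore. Either a or b is there, alike outside: the only yellow one. It is either good or bad (a shoulder left in the bore, open only 12 mm, 24 to 40 mm above the underside): the pin tells.
- sleeve_green: upright wooden sleeve, green upper end: outside diameter 52 mm, 64 mm tall, 29 mm bore, 90 g. Origin: centre of the underside, z up the bore. The only green one; it may be absent. It is either good or bad (a shoulder left in the bore, open only 12 mm, 24 to 40 mm above the underside): the pin tells.
- sleeve_blue: upright wooden sleeve, blue upper end: outside diameter 52 mm, 64 mm tall, 29 mm bore, 90 g. Origin: centre of the underside, z up the bore. The only blue one; it may be absent. It is either good or bad (a shoulder left in the bore, open only 12 mm, 24 to 40 mm above the underside): the pin tells.
- gauge: fixed gauge: dark steel round base, 100 mm diameter, 12 mm thick, with an upright bright steel gauge pin in its middle, 24 mm diameter, standing 55 mm above the base, tip edge lightly chamfered. Origin: centre of the underside, on the bench. A good sleeve slides down until it rests on the base; a bad one hangs up with its underside about 31 mm above the base.
- gauge_seat (a point): centre of the gauge base's top face, at the foot of the pin, 12 mm above the bench; z up
- gauge_tip (a point): centre of the pin's top end, 67 mm above the bench
- cover: loose dark wooden cap, open below, over the pin on the gauge base at the start: outside diameter 60 mm, inside 50 mm, inner height 62 mm, body 68 mm tall; on top a brass knob, 26 mm diameter, 30 mm tall (68 to 98 mm above the rim), to grip it by; 130 g. Origin: centre of the rim's plane at its open underside, z up.
- tray_good: fixed open tray of pale plywood for the good sleeves: outside 176 mm (x) by 186 mm (y), walls 8 mm thick and 25 mm high overall, floor 8 mm thick. Origin: centre of its underside. Stands left or right of the gauge.
- tray_rework: fixed open tray of black plastic for the sleeves to be rebored; same sizes and origin as tray_good; on the other side.
- glue_bottle: bystander: white bottle with orange cap, 52 mm diameter, 120 mm tall, beside the sleeves; origin at centre of underside
- wax_tin: bystander: brass-coloured tin, 64 mm diameter, 50 mm tall, beside the sleeves; origin at centre of underside
- screwdriver: bystander: hand tool 220 mm long with yellow handle, lying behind the sleeves; origin under its middle
- offcut: bystander: brown wooden block 50 x 130 x 28 mm behind the sleeves; origin at centre of underside
- carved_rings: bystander: carved wooden double ring, 130 x 68 x 12 mm, lying behind the sleeves; origin in the middle of one ring
Not all that is in view belongs to the job. What is shaped like the sleeve_red_b but purple is not meant.

How it is judged (in metres and radians):
On the way, in this order (a step that is already met when the one before it is completed fails the run):
1. the cover is off the gauge and stands upright on the bench (height (world z) of cover below 0.006 m and horizontal distance between cover and gauge above 0.075 m and angle between cover's own z axis and vertical below 0.1 rad), for 0.2 s.
2. the red sleeve has been lowered onto the pin as far as it goes (good: home on the base; bad: hung up on its shoulder) (((horizontal distance between sleeve_red_a and gauge_seat below 0.006 m and z of sleeve_red_a in the frame of gauge_seat below 0.005 m and angle between sleeve_red_a's own z axis and vertical below 0.08 rad) or (horizontal distance between sleeve_red_b and gauge_seat below 0.006 m and z of sleeve_red_b in the frame of gauge_seat below 0.037 m and angle between sleeve_red_b's own z axis and vertical below 0.15 rad))), for 0.2 s.
3. the yellow sleeve has been lowered onto the pin as far as it goes (good: home on the base; bad: hung up on its shoulder) (((horizontal distance between sleeve_yellow_a and gauge_seat below 0.006 m and z of sleeve_yellow_a in the frame of gauge_seat below 0.037 m and angle between sleeve_yellow_a's own z axis and vertical below 0.15 rad) or (horizontal distance between sleeve_yellow_b and gauge_seat below 0.006 m and z of sleeve_yellow_b in the frame of gauge_seat below 0.005 m and angle between sleeve_yellow_b's own z axis and vertical below 0.08 rad))), for 0.2 s.
4. the green sleeve has been lowered onto the pin as far as it goes (good: home on the base; bad: hung up on its shoulder) ((horizontal distance between sleeve_green and gauge_seat below 0.006 m and z of sleeve_green in the frame of gauge_seat below 0.037 m and angle between sleeve_green's own z axis and vertical below 0.15 rad)), for 0.2 s.
5. the blue sleeve has been lowered onto the pin as far as it goes (good: home on the base; bad: hung up on its shoulder) ((horizontal distance between sleeve_blue and gauge_seat below 0.006 m and z of sleeve_blue in the frame of gauge_seat below 0.005 m and angle between sleeve_blue's own z axis and vertical below 0.08 rad)), for 0.2 s.
At the end, for the whole second after the job is handed in: every sleeve stands upright (within 0.1 rad) and still on the floor of its tray, the ones that went fully home in the plywood tray, the ones that hung up in the black tray; the cover is over the pin, flat on the gauge base (within 4 mm), and still (x of sleeve_red_a in the frame of tray_good between -0.062 and 0.062 m and y of sleeve_red_a in the frame of tray_good between -0.067 and 0.067 m and z of each of sleeve_red_a, sleeve_yellow_b, sleeve_blue in the frame of tray_good below 0.013 m and angle between each of sleeve_red_a, sleeve_red_b, sleeve_yellow_a, sleeve_yellow_b, sleeve_green, sleeve_blue's own z axis and vertical below 0.1 rad and linear speed of each of sleeve_red_a, sleeve_red_b, sleeve_yellow_a, sleeve_yellow_b, sleeve_green, sleeve_blue, cover below 0.02 m/s and x of sleeve_red_b in the frame of tray_rework between -0.062 and 0.062 m and y of sleeve_red_b in the frame of tray_rework between -0.067 and 0.067 m and z of each of sleeve_red_b, sleeve_yellow_a, sleeve_green in the frame of tray_rework below 0.013 m and x of sleeve_yellow_a in the frame of tray_rework between -0.062 and 0.062 m and y of sleeve_yellow_a in the frame of tray_rework between -0.067 and 0.067 m and x of sleeve_yellow_b in the frame of tray_good between -0.062 and 0.062 m and y of sleeve_yellow_b in the frame of tray_good between -0.067 and 0.067 m and x of sleeve_green in the frame of tray_rework between -0.062 and 0.062 m and y of sleeve_green in the frame of tray_rework between -0.067 and 0.067 m and x of sleeve_blue in the frame of tray_good between -0.062 and 0.062 m and y of sleeve_blue in the frame of tray_good between -0.067 and 0.067 m and horizontal distance between cover and gauge below 0.016 m and z of cover in the frame of gauge_seat below 0.004 m and angle between cover's own z axis and vertical below 0.08 rad); the robot touches nothing.
It fails at once if one of the other things on the bench is moved more than 40 mm (distance of any of glue_bottle, wax_tin, screwdriver, offcut, carved_rings from where it was at the start of the episode above 0.04 m).
Of sleeve_red_a, sleeve_red_b only 1 to 1 are there at a start; the rules pass over those that are not, and their reading is None.
Of sleeve_yellow_a, sleeve_yellow_b only 1 to 1 are there at a start; the rules pass over those that are not, and their reading is None.
Of sleeve_green, sleeve_blue only 1 to 2 are there at a start; the rules pass over those that are not, and their reading is None.
At some moment in a run one of sleeve_red_a, sleeve_red_b, sleeve_yellow_a, sleeve_yellow_b, sleeve_green, sleeve_blue may be knocked a few centimetres aside while the robot is not near it.
It also fails if it takes over 210 s, if anything falls off the work surface, if the arm or the gripper's body presses on something with over 40 N, if the wrist force passes 120 N, or if a joint passes its speed limit or range.

## Working session

There is one attempt and no reset: what is moved stays moved. The work goes in short steps, Python scripts to look and compute and a tool call to move; the robot and the scene stay as the last step left them, time stands still between calls to the robot, and variables do not carry over. Pictures are saved under pics/ and viewed, at most 14 in all, crops included, and the job is handed in when it is done.

Besides the shell and the picture viewer there is one more tool, called after "Call:" as name(argument=value, ...) on one line, values as JSON. apply_moves: Moves the arm, as the interface text tells. Shift numbers are shares of 0.05 m and turn numbers shares of 0.08 rad, none past 1 either way. Its arguments: {"type":"object","properties":{"increments":{"type":"array"},"fingers":{"type":"number"}},"required":["increments"]}

```bash
ls; mkdir -p pics; cat > h.py <<'E'
import numpy as np, cv2
from station import ctrl, optics
def grab(n,save=None):
    info=optics.camera_info(n)
    im,d=optics.grab_frame(n)
    if save: cv2.imwrite('pics/'+save,im[:,:,::-1])
    return im,d,info
def world(d,info):
    K=np.array(info['K']);E=np.array(info['extrinsics'])
    v,u=np.mgrid[0:480,0:640]
    x=(u-K[0,2])/K[0,0]*d; y=(v-K[1,2])/K[1,1]*d
    P=np.stack([x,-y,-d,np.ones_like(d)],-1)
    return (P@np.linalg.inv(E).T)[...,:3]
E
python3 - <<'E'
from h import *
s=ctrl.get_state(); print(s)
for n in ('scene','side'):
    im,d,i=grab(n,n+'0.png'); print(n,i); W=world(d,i); np.savez('pics/'+n+'0.npz',im=im,W=W,d=d)
E
```

```text
pics
{'time': 0.0, 'joint_pos': array([ 1.14983081,  0.33389496,  0.03988778,  1.46629333, -0.0133824 ,
        1.343295  , -0.05849221]), 'joint_vel': array([-0.00109581,  0.00049625, -0.00036459,  0.00087366,  0.00013267,
        0.0004359 , -0.00063287]), 'joint_efforts': array([-9.01872113e-06, -6.58550978e+01,  1.36517499e+00, -4.05554724e+01,
        1.67692371e-02,  1.26194747e-02, -4.31880025e-06]), 'ee_pos': array([ 205.3806039 , -616.24313117,  249.42095282]), 'tcp_rot': array([-3.09947048e+00, -5.02968479e-01,  6.10922601e-04]), 'wrist_force': array([-0.4993032 , -0.42463231,  0.6967943 ]), 'moment': array([-0.01375506, -0.02626742,  0.0243947 ]), 'finger_force': 0.0, 'grip_width': 1.003680440199169}
scene {'K': array([[588.20191841,   0.        , 321.4238455 ],
       [  0.        , 588.20191841, 243.78764678],
       [  0.        ,   0.        ,   1.        ]]), 'extrinsics': array([[-4.12441535e-01,  9.10826489e-01, -1.69436649e-02,
         2.70748025e+02],
       [-6.27650676e-01, -2.70634818e-01,  7.29939329e-01,
         3.59345644e+02],
       [ 6.60262531e-01,  3.11692000e-01,  6.83301901e-01,
        -1.55033351e+03],
       [ 0.00000000e+00,  0.00000000e+00,  0.00000000e+00,
         1.00000000e+00]])}
side {'K': array([[622.94614176,   0.        , 321.17245411],
       [  0.        , 622.94614176, 242.1183206 ],
       [  0.        ,   0.        ,   1.        ]]), 'extrinsics': array([[ 9.98004569e-01, -6.08997113e-02,  1.66764668e-02,
        -6.38901586e+02],
       [ 1.77792377e-02,  5.24461839e-01,  8.51248306e-01,
        -8.37221923e+01],
       [-6.05869465e-02, -8.49253204e-01,  5.24498063e-01,
        -1.42085529e+03],
       [ 0.00000000e+00,  0.00000000e+00,  0.00000000e+00,
         1.00000000e+00]])}
```

View pics/scene0.png

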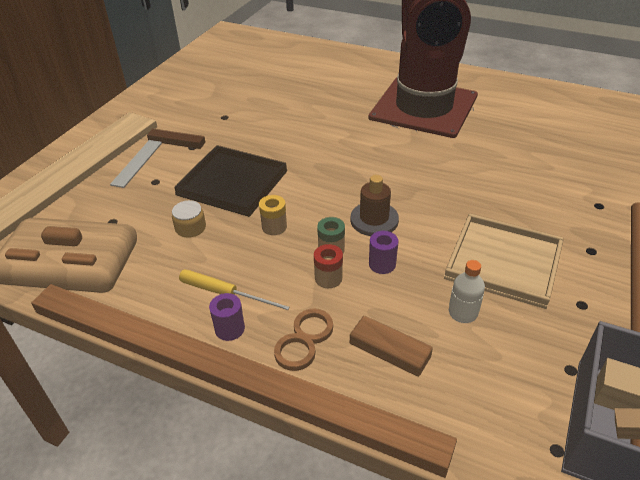

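View pics/side0.png

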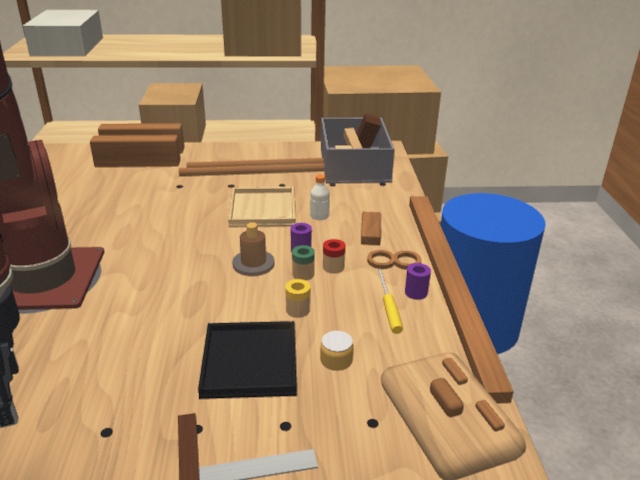

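The scene view shows the cover at (376,205), red at (328,265), green at (331,232) and yellow at (272,213). Purple decoys are at (383,250) and (228,315), the black tray at (232,178) and the plywood tray at (505,258). There is no blue sleeve.

```bash
cat >> h.py <<'E'
HUE={'red':((0,6),(174,180)),'yellow':((22,30),),'green':((65,95),),'purple':((125,150),)}
def tops(im,W,names=HUE,zr=(55,72)):
    hsv=cv2.cvtColor(im,cv2.COLOR_RGB2HSV); out={}
    for n in names:
        m=np.zeros(im.shape[:2],np.uint8)
        for a,b in HUE[n]: m|=cv2.inRange(hsv,(a,90,40),(b,255,255))
        m&=((W[...,2]>zr[0])&(W[...,2]<zr[1])).astype(np.uint8)*255
        k,l,st,_=cv2.connectedComponentsWithStats(m)
        for j in range(1,k):
            if st[j,4]<60: continue
            P=W[l==j]; P=P[P[:,2]>np.percentile(P[:,2],60)-3]
            c,r=cv2.minEnclosingCircle(P[:,:2].astype(np.float32))
            out.setdefault(n,[]).append((np.round(c,1),round(r,1),round(float(np.median(P[:,2])),1),len(P)))
    return out
E
python3 - <<'E'
from h import *
for n in ('scene','side'):
    f=np.load(f'pics/{n}0.npz'); im,W=f['im'],f['W']
    print(n); [print(k,v) for k,v in tops(im,W).items()]
    hsv=cv2.cvtColor(im,cv2.COLOR_RGB2HSV)
    box={'scene':(340,170,410,240),'side':(225,215,285,280)}[n]
    x0,y0,x1,y1=box; P=W[y0:y1,x0:x1].reshape(-1,3)
    for nm,(a,b) in {'knob':(103,115),'covertop':(74,85),'base':(8,16)}.items():
        Q=P[(P[:,2]>a)&(P[:,2]<b)]; 
        if len(Q)>5: print(nm,cv2.minEnclosingCircle(Q[:,:2].astype(np.float32)),np.median(Q[:,2]),len(Q))
    # trays: top rim z 19-30
    for nm,(x0,y0,x1,y1) in {'scene':{'black':(170,140,295,215),'ply':(440,210,570,305)},'side':{'black':(195,315,305,400),'ply':(225,183,300,228)}}[n].items():
        P=W[y0:y1,x0:x1].reshape(-1,3);Q=P[(P[:,2]>18)&(P[:,2]<29)]
        print(nm,np.round(cv2.minAreaRect(Q[:,:2].astype(np.float32))[0]),np.round(cv2.minAreaRect(Q[:,:2].astype(np.float32))[1]),np.percentile(Q,[.5,99.5],axis=0).round(),len(Q))
    P=W.reshape(-1,3)
    for nm,(x0,y0,x1,y1) in {'scene':{'tin':(170,200,206,237),'bottle':(445,258,487,323)},'side':{'tin':(318,332,356,368),'bottle':(305,172,333,220)}}[n].items():
        P=W[y0:y1,x0:x1].reshape(-1,3);Q=P[P[:,2]>35]
        print(nm,cv2.minEnclosingCircle(Q[:,:2].astype(np.float32)),Q[:,2].max())
E
```

```text
scene
red [(array([668.8,  19. ]), 28.8, 65.1, 359)]
purple [(array([595.2, 100.6]), 27.5, 65.4, 308), (array([847.5, -88.4]), 26.5, 65.0, 397)]
knob ((481.1046142578125, 37.709617614746094), 14.43742561340332) 110.11604383719202 115
covertop ((480.9145202636719, 39.90175247192383), 31.28744888305664) 80.9001919159104 380
base ((480.0013427734375, 41.615901947021484), 52.87565994262695) 13.196595519768493 614
black [ 481. -347.] [288. 186.] [[ 393. -475.   18.]
 [ 574. -204.   29.]] 1216
ply [534. 309.] [260. 186.] [[407. 217.  18.]
 [587. 402.  29.]] 1511
tin ((996.8602905273438, 3.4126129150390625), 491.6142578125) 801.632781362318
bottle ((998.111572265625, 302.55523681640625), 364.076416015625) 801.632781362318
side
red [(array([672.2,  19.8]), 30.1, 63.7, 183)]
yellow [(array([ 580.8, -139.6]), 26.4, 64.2, 163)]
green [(array([597.1,  -5. ]), 27.1, 64.2, 91)]
purple [(array([596.1,  96.7]), 30.5, 63.8, 170), (array([847.1, -88.4]), 28.7, 63.5, 214)]
knob ((480.4992370605469, 38.16641616821289), 14.080013275146484) 108.78590671932795 71
covertop ((482.2080993652344, 37.17298126220703), 33.95597457885742) 79.3762425915528 242
base ((488.7328796386719, 135.66429138183594), 146.90167236328125) 11.423839330067892 656
black [ 485. -298.] [191. 176.] [[ 397. -392.   18.]
 [ 573. -203.   28.]] 1439
ply [498. 309.] [198. 176.] [[410. 213.  18.]
 [586. 407.  29.]] 581
tin ((610.0333251953125, -736.837158203125), 468.3109130859375) 827.1588407659831
bottle ((622.4647216796875, -362.92205810546875), 841.6129760742188) 827.1588407659831
```

```bash
cat >> h.py <<'E'
from scipy.spatial.transform import Rotation as R
def plan(*pts,yaw=None,p=None):
    s=ctrl.get_state(); r=R.from_rotvec(s['tcp_rot']); p=s['ee_pos'] if p is None else np.array(p,float)
    y0=np.degrees(np.arctan2(*r.as_matrix()[[1,0],0]))
    yw=np.radians(y0 if yaw is None else yaw)
    want=R.from_matrix(np.array([[np.cos(yw),np.sin(yw),0],[np.sin(yw),-np.cos(yw),0],[0,0,-1]]))
    print('t%.2f'%s['time'],'p',s['ee_pos'].round(1),'yaw %.2f'%y0,'rotfix',((r.inv()*want).as_rotvec()/.08).round(2),'F',s['wrist_force'].round(1),'w %.3f'%s['grip_width'],'j7 %.2f'%s['joint_pos'][6])
    for q in pts:
        q=np.array(q,float); d=want.inv().apply(q-p)/50; n=int(np.ceil(abs(d).max()-1e-6)) or 1
        print(q,'total',d.round(3),n,'rows of',(d/n).round(3)); p=q
E
python3 -c "
from h import *
plan((480,-300,230),(481,38.3,180),(481,38.3,104))"
```

```text
t0.10 p [ 205.4 -616.3  249.5] yaw 18.44 rotfix [-0.02  0.   -0.  ] F [-0.   0.3  0.5] w 1.002 j7 -0.06
[ 480. -300.  230.] total [ 7.21  -4.264  0.39 ] 8 rows of [ 0.901 -0.533  0.049]
[481.   38.3 180. ] total [ 2.159 -6.412  1.   ] 7 rows of [ 0.308 -0.916  0.143]
[481.   38.3 104. ] total [0.   0.   1.52] 2 rows of [0.   0.   0.76]
```

Call:
apply_moves(increments=[[[0.9,-0.53,0.05,0,0,0],[0.9,-0.53,0.05,0,0,0],[0.9,-0.53,0.05,0,0,0],[0.9,-0.53,0.05,0,0,0],[0.9,-0.53,0.05,0,0,0]]], fingers=-1)

```text
time: 0.72
ee_pos: [377.9, -418.2, 237.5]
tcp_rot: [-3.101, -0.503, 0.0]
wrist_force: [0.6, -0.1, 1.0]
grip_width: 1.0
finger_force: 0.0
```

Call:
apply_moves(increments=[[[0.9,-0.53,0.05,0,0,0],[0.9,-0.53,0.05,0,0,0],[0.9,-0.53,0.05,0,0,0],[0.31,-0.92,0.14,0,0,0],[0.31,-0.92,0.14,0,0,0]]])

```text
time: 1.35
ee_pos: [480.3, -202.8, 215.6]
tcp_rot: [-3.1, -0.504, 0.001]
wrist_force: [0.7, 0.5, 0.3]
grip_width: 0.999
finger_force: 0.0
```

Call:
apply_moves(increments=[[[0.31,-0.92,0.14,0,0,0],[0.31,-0.92,0.14,0,0,0],[0.31,-0.92,0.14,0,0,0],[0.31,-0.92,0.14,0,0,0],[0,0,0,0,0,0]]])

```text
time: 1.98
ee_pos: [480.4, -6.4, 187.9]
tcp_rot: [-3.098, -0.513, 0.001]
wrist_force: [-0.6, 0.2, -0.3]
grip_width: 0.997
finger_force: 0.0
```

```bash
python3 -c "
from h import *
plan((481,38.3,180),(481,38.3,104))"
```

```text
t1.98 p [480.4  -6.4 187.9] yaw 18.80 rotfix [-0.01  0.01 -0.  ] F [-0.6  0.2 -0.3] w 0.997 j7 -1.34
[481.   38.3 180. ] total [ 0.3   -0.843  0.157] 1 rows of [ 0.3   -0.843  0.157]
[481.   38.3 104. ] total [0.   0.   1.52] 2 rows of [0.   0.   0.76]
```

Call:
apply_moves(increments=[[[0.3,-0.84,0.15,0,0,0],[0,0,0,0,0,0],[0,0,0,0,0,0]]])

```text
time: 2.35
ee_pos: [481.9, 33.1, 180.7]
tcp_rot: [3.101, 0.502, -0.001]
wrist_force: [-0.6, 0.1, -0.1]
grip_width: 0.999
finger_force: 0.0
```

```bash
python3 - <<'E'
from h import *
plan((481,38.3,180),(481,38.3,104))
im,d,i=grab('wrist','w1.png'); W=world(d,i)
for nm,(a,b) in {'knob':(106,115),'covertop':(76,84)}.items():
    m=((W[...,2]>a)&(W[...,2]<b)&(np.hypot(W[...,0]-481,W[...,1]-38)<45)); Q=W[m]
    print(nm,cv2.minEnclosingCircle(Q[:,:2].astype(np.float32)),np.median(Q,axis=0),len(Q))
E
```

```text
t2.35 p [481.9  33.1 180.7] yaw 18.40 rotfix [0.   0.01 0.  ] F [-0.6  0.1 -0.1] w 0.999 j7 -1.44
[481.   38.3 180. ] total [ 0.015 -0.105  0.015] 1 rows of [ 0.015 -0.105  0.015]
[481.   38.3 104. ] total [0.   0.   1.52] 2 rows of [0.   0.   0.76]
knob ((479.0719299316406, 39.77146530151367), 12.947298049926758) [480.34144912  40.14570019 110.60751504] 1935
covertop ((478.960693359375, 40.04191970825195), 30.027050018310547) [486.94734343  43.09550971  80.79705067] 5644
```

View pics/w1.png

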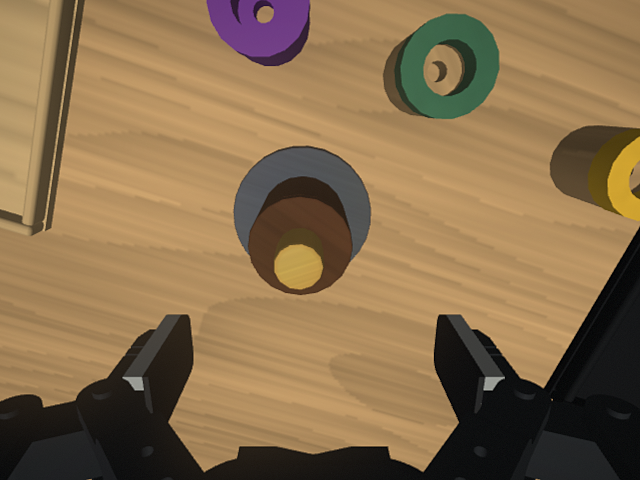

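The wrist view shows the knob at (298,267), the cover and base centred near (302,240), and the green bore with a shoulder at (437,70).

```bash
python3 -c "
from h import *
plan((480,39,130),(480,39,104))"
```

```text
t2.40 p [482.   32.8 180.8] yaw 18.35 rotfix [0. 0. 0.] F [0.8 0.2 0.7] w 1.000 j7 -1.44
[480.  39. 130.] total [ 0.002 -0.131  1.016] 2 rows of [ 0.001 -0.065  0.508]
[480.  39. 104.] total [0.   0.   0.52] 1 rows of [0.   0.   0.52]
```

Call:
apply_moves(increments=[[[-0.0,-0.12,0.9,0,0,0],[0,0,0.0,0,0,0],[0,0,0.5,0,0,0],[0,0,0,0,0,0],[0,0,0,0,0,0]]])

```text
time: 3.02
ee_pos: [480.8, 39.5, 112.3]
tcp_rot: [3.101, 0.502, 0.002]
wrist_force: [0.0, -0.4, -0.7]
grip_width: 1.004
finger_force: 0.0
```

```bash
python3 -c "
from h import *
plan((480,39,104))"
```

```text
t3.02 p [480.8  39.5 112.3] yaw 18.40 rotfix [ 0.01 -0.02 -0.  ] F [ 0.  -0.4 -0.7] w 1.004 j7 -1.50
[480.  39. 104.] total [-0.019  0.004  0.167] 1 rows of [-0.019  0.004  0.167]
```

Call:
apply_moves(increments=[[[0,0,0.17,0,0,0],[0,0,0,0,0,0]]])

```text
time: 3.28
ee_pos: [479.8, 39.8, 102.2]
tcp_rot: [3.101, 0.503, -0.001]
wrist_force: [0.1, 0.3, -0.6]
grip_width: 1.0
finger_force: 0.0
```

Call:
apply_moves(increments=[[[0,0,0,0,0,0],[0,0,0,0,0,0],[0,0,0,0,0,0],[0,0,0,0,0,0],[0,0,0,0,0,0]]], fingers=1)

```text
time: 3.9
ee_pos: [480.2, 40.0, 102.6]
tcp_rot: [-3.101, -0.503, -0.001]
wrist_force: [-0.9, 0.5, 4.5]
grip_width: 0.281
finger_force: 58.7
```

Call:
apply_moves(increments=[[[0,0,-0.5,0,0,0],[0,0,-0.9,0,0,0],[0,0,-0.9,0,0,0],[0,0,0,0,0,0]]])

```text
time: 4.4
ee_pos: [481.8, 40.1, 220.5]
tcp_rot: [3.1, 0.503, 0.009]
wrist_force: [0.0, -0.2, -1.8]
grip_width: 0.283
finger_force: 59.1
```

```bash
python3 -c "
from h import *
plan((465,-95,200),(465,-95,94))"
```

```text
t4.40 p [481.8  40.1 220.5] yaw 18.43 rotfix [ 0.03 -0.07 -0.  ] F [ 0.  -0.2 -1.8] w 0.283 j7 -1.44
[465. -95. 200.] total [-1.173  2.457  0.409] 3 rows of [-0.391  0.819  0.136]
[465. -95.  94.] total [0.   0.   2.12] 3 rows of [0.    0.    0.707]
```

Call:
apply_moves(increments=[[[-0.39,0.82,0.1,0,0,0],[-0.39,0.82,0.1,0,0,0],[-0.39,0.82,0.1,0,0,0],[0,0,0.9,0,0,0],[0,0,0.7,0,0,0]]])

```text
time: 5.03
ee_pos: [462.1, -95.9, 119.7]
tcp_rot: [-3.101, -0.501, 0.003]
wrist_force: [-0.8, 0.5, -1.1]
grip_width: 0.281
finger_force: 59.2
```

Call:
apply_moves(increments=[[[0,0,0.2,0,0,0],[0,0,0,0,0,0],[0,0,0,0,0,0]]])

```text
time: 5.4
ee_pos: [464.3, -95.3, 113.5]
tcp_rot: [3.1, 0.504, 0.003]
wrist_force: [0.0, 0.2, -1.3]
grip_width: 0.282
finger_force: 59.2
```

```bash
python3 -c "
from h import *
plan((465,-95,91))"
```

```text
t5.40 p [464.3 -95.3 113.5] yaw 18.45 rotfix [ 0.01 -0.02 -0.  ] F [ 0.   0.2 -1.3] w 0.282 j7 -1.19
[465. -95.  91.] total [ 0.016 -0.001  0.45 ] 1 rows of [ 0.016 -0.001  0.45 ]
```

Call:
apply_moves(increments=[[[0,0,0.35,0,0,0],[0,0,0.08,0,0,0],[0,0,0.03,0,0,0],[0,0,0,0,0,0]]])

```text
time: 5.9
ee_pos: [464.0, -95.2, 90.6]
tcp_rot: [3.101, 0.503, 0.001]
wrist_force: [-2.1, 1.3, 5.3]
grip_width: 0.285
finger_force: 59.8
```

```bash
python3 -c "
from h import *
plan((465,-95,91))"
```

```text
t5.90 p [464.  -95.2  90.6] yaw 18.44 rotfix [ 0.01 -0.01 -0.  ] F [-2.1  1.3  5.3] w 0.285 j7 -1.20
[465. -95.  91.] total [ 0.021  0.002 -0.007] 1 rows of [ 0.021  0.002 -0.007]
```

Call:
apply_moves(increments=[[[0,0,0,0,0,0],[0,0,0,0,0,0],[0,0,-0.5,0,0,0],[0,0,-0.9,0,0,0],[0,0,-0.9,0,0,0]]], fingers=-1)

```text
time: 6.52
ee_pos: [463.3, -95.2, 205.7]
tcp_rot: [-3.101, -0.504, 0.0]
wrist_force: [1.3, -0.2, -0.8]
grip_width: 1.0
finger_force: 0.0
```

Call:
apply_moves(increments=[[[0.4,-0.82,0,0,0,0],[0.4,-0.82,0,0,0,0],[0.4,-0.82,0,0,0,0],[0,0,0,0,0,0],[0,0,0,0,0,0]]])

```text
time: 7.15
ee_pos: [481.4, 39.8, 204.3]
tcp_rot: [3.101, 0.503, -0.0]
wrist_force: [0.0, -0.9, -0.2]
grip_width: 1.001
finger_force: 0.0
```

```bash
cat >> h.py <<'E'
def circ(W,a,b,c,r):
    m=(W[...,2]>a)&(W[...,2]<b)&(np.hypot(W[...,0]-c[0],W[...,1]-c[1])<r); Q=W[m]
    if len(Q)<20: return None
    cc,rr=cv2.minEnclosingCircle(Q[:,:2].astype(np.float32)); return np.round(cc,1),round(rr,1),Q[:,2].mean().round(1),len(Q)
E
python3 - <<'E'
from h import *
im,d,i=grab('wrist','w2.png'); W=world(d,i)
print('pin',circ(W,62,72,(480,39),30),'base',circ(W,9,16,(480,39),60))
print(tops(im,W))
im,d,i=grab('scene','s1.png'); W=world(d,i); print('scene pin',circ(W,62,72,(480,39),30)); print('cover top knob',circ(W,92,103,(464,-95),40)); print(tops(im,W))
im,d,i=grab('side','d1.png'); W=world(d,i); print('side pin',circ(W,62,72,(480,39),30)); print(tops(im,W))
plan((481,38.5,200))
E
```

```text
pin (array([478.8,  40.4]), 12.1, np.float64(67.4), 1028) base (array([478.6,  40.3]), 50.0, np.float64(12.8), 10972)
{'yellow': [(array([ 578.5, -140.2]), 26.6, 65.0, 1919)], 'green': [(array([595.2,  -5.7]), 26.3, 65.0, 4508)], 'purple': [(array([592.7,  99.7]), 26.0, 65.1, 3193)]}
scene pin (array([481. ,  39.3]), 13.6, np.float64(67.2), 90)
cover top knob (array([464.1, -94.9]), 14.0, np.float64(97.7), 97)
{'red': [(array([668.3,  19.8]), 27.7, 65.2, 354)], 'purple': [(array([594.7,  98.8]), 28.3, 65.4, 308), (array([846.7, -87.4]), 27.1, 65.0, 400)]}
side pin (array([481.6,  38.1]), 14.5, np.float64(65.9), 57)
{'red': [(array([669.8,  18.2]), 30.4, 63.8, 191)], 'yellow': [(array([ 579.9, -141. ]), 27.8, 63.8, 173)], 'green': [(array([598.2,  -6.9]), 27.0, 64.4, 85)], 'purple': [(array([593.8, 100.4]), 30.8, 63.7, 164), (array([847.5, -87.9]), 29.9, 63.7, 211)]}
t7.30 p [481.4  39.1 204.3] yaw 18.33 rotfix [0. 0. 0.] F [-1.  -0.5 -0. ] w 1.000 j7 -1.45
[481.   38.5 200. ] total [-0.012  0.009  0.085] 1 rows of [-0.012  0.009  0.085]
```

```bash
python3 -c "
from h import *
plan((669,19,170),(669,19,120),(669,19,42))"
```

```text
t7.30 p [481.4  39.1 204.3] yaw 18.33 rotfix [0. 0. 0.] F [-1.  -0.5 -0. ] w 1.000 j7 -1.45
[669.  19. 170.] total [3.435 1.561 0.685] 4 rows of [0.859 0.39  0.171]
[669.  19. 120.] total [0. 0. 1.] 1 rows of [0. 0. 1.]
[669.  19.  42.] total [0.   0.   1.56] 2 rows of [0.   0.   0.78]
```

Call:
apply_moves(increments=[[[0.86,0.39,0.15,0,0,0],[0.86,0.39,0.15,0,0,0],[0.86,0.39,0.15,0,0,0],[0.86,0.39,0.15,0,0,0],[0,0,0,0,0,0]]])

```text
time: 7.92
ee_pos: [670.8, 18.5, 171.6]
tcp_rot: [-3.101, -0.498, 0.004]
wrist_force: [-0.7, -0.2, -0.1]
grip_width: 1.0
finger_force: 0.0
```

Call:
apply_moves(increments=[[[0,0,0,0,0,0]]])

```text
time: 8.05
ee_pos: [668.8, 20.2, 173.9]
tcp_rot: [-3.101, -0.502, 0.002]
wrist_force: [-0.5, 0.2, 0.5]
grip_width: 1.0
finger_force: 0.0
```

```bash
python3 - <<'E'
from h import *
im,d,i=grab('wrist','w3.png'); W=world(d,i); print(tops(im,W))
plan((669,19,120),(669,19,42))
E
```

```text
{'red': [(array([667.9,  20. ]), 26.5, 65.1, 4233)], 'green': [(array([595.1,  -5.8]), 26.6, 65.2, 3028)], 'purple': [(array([827.5, -84.1]), 18.3, 65.0, 1732), (array([593.5,  99.6]), 26.8, 65.1, 2654)]}
t8.10 p [668.7  20.5 174.6] yaw 18.42 rotfix [0. 0. 0.] F [-0.3  0.1  0.3] w 0.998 j7 -1.50
[669.  19. 120.] total [-0.004  0.03   1.091] 2 rows of [-0.002  0.015  0.546]
[669.  19.  42.] total [0.   0.   1.56] 2 rows of [0.   0.   0.78]
```

Call:
apply_moves(increments=[[[0,0.02,0.8,0,0,0],[0,0,0.8,0,0,0],[0,0,0.8,0,0,0],[0,0,0.15,0,0,0],[0,0,0,0,0,0]]])

```text
time: 8.72
ee_pos: [669.8, 19.8, 48.2]
tcp_rot: [3.101, 0.503, 0.001]
wrist_force: [-0.8, 0.6, 1.1]
grip_width: 1.001
finger_force: 0.0
```

```bash
python3 - <<'E'
from h import *
plan((669,19.2,42))
E
```

```text
t8.72 p [669.8  19.8  48.2] yaw 18.44 rotfix [ 0.   -0.01 -0.  ] F [-0.8  0.6  1.1] w 1.001 j7 -1.54
[669.   19.2  42. ] total [-0.018  0.007  0.124] 1 rows of [-0.018  0.007  0.124]
```

Call:
apply_moves(increments=[[[-0.02,0,0.12,0,0,0],[0,0,0,0,0,0]]])

```text
time: 8.98
ee_pos: [669.0, 19.4, 41.7]
tcp_rot: [3.101, 0.503, 0.002]
wrist_force: [-0.1, 0.0, -0.0]
grip_width: 1.004
finger_force: 0.0
```

Call:
apply_moves(increments=[[[0,0,0,0,0,0],[0,0,0,0,0,0],[0,0,0,0,0,0],[0,0,0,0,0,0]]], fingers=1)

```text
time: 9.48
ee_pos: [669.1, 19.6, 41.4]
tcp_rot: [3.101, 0.503, 0.002]
wrist_force: [0.3, -0.5, 4.7]
grip_width: 0.589
finger_force: 62.5
```

Call:
apply_moves(increments=[[[0,0,-0.4,0,0,0],[0,0,-0.9,0,0,0],[0,0,-0.9,0,0,0],[0,0,0,0,0,0]]])

```text
time: 9.98
ee_pos: [670.9, 20.0, 156.4]
tcp_rot: [3.1, 0.503, 0.012]
wrist_force: [-0.2, 0.0, -1.0]
grip_width: 0.589
finger_force: 62.3
```

```bash
python3 - <<'E'
from h import *
im,d,i=grab('wrist','w4.png'); W=world(d,i)
s=ctrl.get_state(); p=s['ee_pos']; m=np.hypot(W[...,0]-p[0],W[...,1]-p[1])<45
print(tops(im,W,['red'],(p[2],p[2]+40)))
plan((480,39.5,160),(480,39.5,54))
E
```

```text
{'red': [(array([669.8,  19.5]), 27.5, 180.1, 16698)]}
t10.03 p [669.6  19.7 153.6] yaw 18.44 rotfix [ 0.02 -0.05 -0.  ] F [-0.6  0.4 -1.4] w 0.584 j7 -1.50
[480.   39.5 160. ] total [-3.472 -1.576 -0.127] 4 rows of [-0.868 -0.394 -0.032]
[480.   39.5  54. ] total [0.   0.   2.12] 3 rows of [0.    0.    0.707]
```

View pics/w4.png

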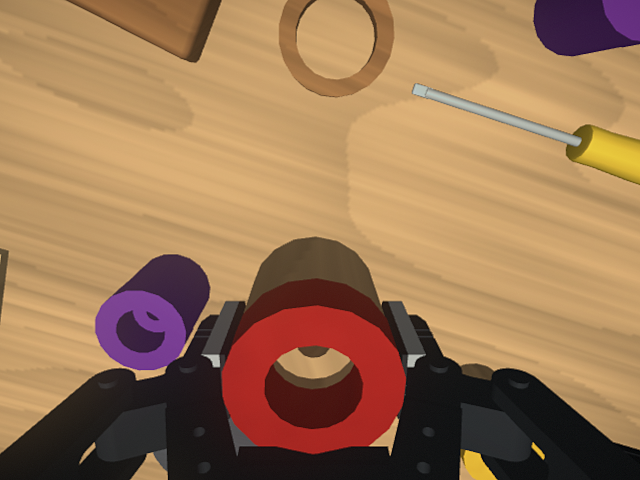

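The held red sleeve is centred between the fingers, with its bore at about (314,388).

Call:
apply_moves(increments=[[[-0.87,-0.39,-0.05,0,0,0],[-0.87,-0.39,-0.05,0,0,0],[-0.87,-0.39,0,0,0,0],[-0.87,-0.39,0,0,0,0],[0,0,0,0,0,0]]])

```text
time: 10.65
ee_pos: [475.2, 38.3, 154.9]
tcp_rot: [3.099, 0.504, -0.005]
wrist_force: [-0.0, -0.8, 0.4]
grip_width: 0.588
finger_force: 62.3
```

Call:
apply_moves(increments=[[[0,0,0.4,0,0,0],[0,0,0.3,0,0,0],[0,0,0,0,0,0],[0,0,0,0,0,0]]])

```text
time: 11.15
ee_pos: [479.2, 38.6, 121.0]
tcp_rot: [-3.101, -0.503, 0.0]
wrist_force: [0.3, 0.8, -0.5]
grip_width: 0.582
finger_force: 62.3
```

```bash
python3 - <<'E'
from h import *
plan((480,39.5,112),(480,39.5,54))
E
```

```text
t11.15 p [479.2  38.6 121. ] yaw 18.44 rotfix [-0.01  0.   -0.  ] F [ 0.3  0.8 -0.5] w 0.582 j7 -1.50
[480.   39.5 112. ] total [ 0.021 -0.012  0.179] 1 rows of [ 0.021 -0.012  0.179]
[480.   39.5  54. ] total [0.   0.   1.16] 2 rows of [0.   0.   0.58]
```

Call:
apply_moves(increments=[[[0.02,-0.015,0.15,0,0,0],[0,0,0.1,0,0,0],[0,0,0.1,0,0,0],[0,0,0,0,0,0]]])

```text
time: 11.65
ee_pos: [479.3, 39.5, 102.9]
tcp_rot: [-3.101, -0.503, 0.001]
wrist_force: [-0.0, 0.8, -0.7]
grip_width: 0.587
finger_force: 62.3
```

Call:
apply_moves(increments=[[[0,0,0.1,0,0,0],[0,0,0.1,0,0,0],[0,0,0,0,0,0]]])

```text
time: 12.02
ee_pos: [479.3, 39.5, 92.9]
tcp_rot: [-3.101, -0.503, 0.001]
wrist_force: [-0.1, 0.3, -0.8]
grip_width: 0.584
finger_force: 62.3
```

On the pin, with no contact force. The next step tests the shoulder height, TCP about 84.

Call:
apply_moves(increments=[[[0,0,0.1,0,0,0],[0,0,0.05,0,0,0],[0,0,0.04,0,0,0],[0,0,0,0,0,0]]])

```text
time: 12.52
ee_pos: [479.6, 39.5, 84.2]
tcp_rot: [3.101, 0.503, -0.001]
wrist_force: [-4.0, -0.3, 6.6]
grip_width: 0.583
finger_force: 63.1
```

Call:
apply_moves(increments=[[[0,0,0.04,0,0,0],[0,0,0.04,0,0,0],[0,0,0,0,0,0]]])

```text
time: 12.9
ee_pos: [480.0, 39.6, 83.8]
tcp_rot: [3.099, 0.503, -0.0]
wrist_force: [-24.4, -3.5, 55.4]
grip_width: 0.587
finger_force: 68.5
```

Red hangs up with its underside about 31 mm above the base, so it is bad. I'll ease off the press, then lift it to the black tray.

Call:
apply_moves(increments=[[[0,0,-0.06,0,0,0],[0,0,0,0,0,0],[0,0,0,0,0,0]]])

```text
time: 13.28
ee_pos: [480.2, 39.6, 84.0]
tcp_rot: [3.101, 0.503, 0.002]
wrist_force: [-5.8, -1.2, 17.3]
grip_width: 0.584
finger_force: 64.1
```

```bash
python3 - <<'E'
from h import *
plan((480,39.5,160),(440+5,-340,160),(445,-340,53))
E
```

```text
t13.28 p [480.2  39.6  84. ] yaw 18.43 rotfix [ 0.01 -0.01 -0.  ] F [-5.8 -1.2 17.3] w 0.584 j7 -1.53
[480.   39.5 160. ] total [-0.005 -0.    -1.519] 2 rows of [-0.002 -0.    -0.76 ]
[ 445. -340.  160.] total [-3.064  6.979  0.   ] 7 rows of [-0.438  0.997  0.   ]
[ 445. -340.   53.] total [0.   0.   2.14] 3 rows of [0.    0.    0.713]
```

Call:
apply_moves(increments=[[[0,0,-0.5,0,0,0],[0,0,-0.8,0,0,0],[0,0,-0.7,0,0,0],[0,0,0,0,0,0],[-0.38,0.87,0,0,0,0]]])

```text
time: 13.9
ee_pos: [475.6, -5.3, 182.4]
tcp_rot: [-3.099, -0.512, -0.001]
wrist_force: [0.7, -0.4, -1.7]
grip_width: 0.586
finger_force: 62.5
```

Call:
apply_moves(increments=[[[-0.38,0.87,0,0,0,0],[-0.38,0.87,0,0,0,0],[-0.38,0.87,0,0,0,0],[-0.38,0.87,0,0,0,0],[-0.38,0.87,0,0,0,0]]])

```text
time: 14.52
ee_pos: [453.2, -245.5, 181.4]
tcp_rot: [-3.1, -0.503, 0.002]
wrist_force: [1.2, 0.2, -1.3]
grip_width: 0.584
finger_force: 62.5
```

Call:
apply_moves(increments=[[[-0.38,0.87,0,0,0,0],[-0.38,0.87,0,0,0,0],[0,0,0,0,0,0],[0,0,0,0,0,0]]])

```text
time: 15.02
ee_pos: [445.2, -338.0, 181.4]
tcp_rot: [-3.099, -0.503, 0.002]
wrist_force: [0.2, 1.0, -1.2]
grip_width: 0.582
finger_force: 62.6
```

```bash
python3 - <<'E'
from h import *
plan((445,-340,80),(445,-340,50.5))
E
```

```text
t15.03 p [ 445.2 -338.   181.4] yaw 18.44 rotfix [-0.02  0.01 -0.  ] F [ 0.2  1.  -1.2] w 0.582 j7 -0.72
[ 445. -340.   80.] total [-0.017  0.037  2.029] 3 rows of [-0.006  0.012  0.676]
[ 445.  -340.    50.5] total [0.   0.   0.59] 1 rows of [0.   0.   0.59]
```

Call:
apply_moves(increments=[[[0,0.02,0.8,0,0,0],[0,0.0,0.8,0,0,0],[0,0,0.6,0,0,0],[0,0,0.2,0,0,0],[0,0,0,0,0,0]]])

```text
time: 15.65
ee_pos: [446.1, -338.8, 62.8]
tcp_rot: [-3.1, -0.505, 0.0]
wrist_force: [0.3, -0.1, -0.8]
grip_width: 0.584
finger_force: 62.6
```

Call:
apply_moves(increments=[[[0,0,0.06,0,0,0],[0,0,0,0,0,0]]])

```text
time: 15.9
ee_pos: [446.3, -339.9, 60.7]
tcp_rot: [3.1, 0.503, 0.002]
wrist_force: [-0.3, -0.6, -0.6]
grip_width: 0.585
finger_force: 62.6
```

Call:
apply_moves(increments=[[[0,0,0.17,0,0,0],[0,0,0.03,0,0,0],[0,0,0.02,0,0,0],[0,0,0,0,0,0]]])

```text
time: 16.4
ee_pos: [445.4, -339.5, 49.3]
tcp_rot: [-3.101, -0.503, 0.001]
wrist_force: [-4.4, 2.5, 8.1]
grip_width: 0.583
finger_force: 63.4
```

Call:
apply_moves(increments=[[[0,0,0,0,0,0],[0,0,0,0,0,0],[0,0,-0.4,0,0,0],[0,0,-0.9,0,0,0],[0,0,-0.9,0,0,0]]], fingers=-1)

```text
time: 17.02
ee_pos: [445.6, -339.5, 159.8]
tcp_rot: [-3.1, -0.503, 0.001]
wrist_force: [-0.2, -0.9, 0.1]
grip_width: 0.997
finger_force: 0.0
```

```bash
python3 - <<'E'
from h import *
im,d,i=grab('scene','s2.png'); W=world(d,i); print(tops(im,W,zr=(50,80))); print('cover',circ(W,92,103,(464,-95),40))
im,d,i=grab('side','d2.png'); W=world(d,i); print(tops(im,W,zr=(50,80)))
plan((579.5,-140.5,175),(579.5,-140.5,41.5))
E
```

```text
{'red': [(array([ 446.9, -339.4]), 28.0, 72.9, 205)], 'purple': [(array([593.8,  98.5]), 28.0, 65.3, 310), (array([846.5, -87.6]), 27.2, 64.8, 405)]}
cover (array([465.6, -95.7]), 14.5, np.float64(97.7), 94)
{'red': [(array([ 447.4, -339. ]), 28.2, 71.7, 385)], 'yellow': [(array([ 580.8, -140.4]), 27.4, 63.9, 186)], 'green': [(array([601.5,  -3.1]), 25.9, 64.2, 84)], 'purple': [(array([597.2,  99.1]), 30.4, 63.6, 172), (array([846.5, -88.3]), 28.7, 63.5, 215)]}
t17.12 p [ 448.2 -341.2  164.1] yaw 18.43 rotfix [ 0.08 -0.06 -0.  ] F [1.1 0.3 0. ] w 1.001 j7 -0.72
[ 579.5 -140.5  175. ] total [ 3.76  -2.979 -0.219] 4 rows of [ 0.94  -0.745 -0.055]
[ 579.5 -140.5   41.5] total [0.   0.   2.67] 3 rows of [0.   0.   0.89]
```

Call:
apply_moves(increments=[[[0.75,-0.6,-0.04,0,0,0],[0.75,-0.6,-0.04,0,0,0],[0.75,-0.6,-0.04,0,0,0],[0.75,-0.6,-0.04,0,0,0],[0.75,-0.6,-0.04,0,0,0]]])

```text
time: 17.75
ee_pos: [576.8, -136.8, 168.3]
tcp_rot: [-3.101, -0.503, 0.0]
wrist_force: [0.6, -0.7, 0.4]
grip_width: 0.999
finger_force: 0.0
```

Call:
apply_moves(increments=[[[0,0,0,0,0,0],[0,0,0,0,0,0]]])

```text
time: 18.0
ee_pos: [575.8, -138.5, 168.1]
tcp_rot: [-3.101, -0.503, 0.002]
wrist_force: [-0.7, -0.5, -1.0]
grip_width: 1.0
finger_force: 0.0
```

```bash
python3 - <<'E'
from h import *
im,d,i=grab('wrist','w5.png'); W=world(d,i); print(tops(im,W))
plan((579.5,-140.5,120),(579.5,-140.5,41.5))
E
```

```text
{'yellow': [(array([ 579. , -141.1]), 26.5, 65.1, 4467)], 'green': [(array([594.9,  -5.9]), 26.4, 65.2, 5386)]}
t18.05 p [ 575.6 -139.2  168.3] yaw 18.37 rotfix [0.   0.01 0.  ] F [ 0.1 -0.9  0.1] w 0.997 j7 -1.18
[ 579.5 -140.5  120. ] total [0.065 0.049 0.965] 1 rows of [0.065 0.049 0.965]
[ 579.5 -140.5   41.5] total [0.   0.   1.57] 2 rows of [0.    0.    0.785]
```

Call:
apply_moves(increments=[[[0.065,0.05,0.8,0,0,0],[0,0,0.8,0,0,0],[0,0,0.8,0,0,0],[0,0,0.1,0,0,0],[0,0,0,0,0,0]]])

```text
time: 18.68
ee_pos: [580.3, -140.3, 44.7]
tcp_rot: [3.101, 0.501, 0.001]
wrist_force: [0.8, 0.1, 0.8]
grip_width: 0.998
finger_force: 0.0
```

```bash
python3 - <<'E'
from h import *
plan((579.5,-140.8,41.5))
E
```

```text
t18.68 p [ 580.3 -140.3   44.7] yaw 18.37 rotfix [ 0. -0. -0.] F [0.8 0.1 0.8] w 0.998 j7 -1.22
[ 579.5 -140.8   41.5] total [-0.018  0.004  0.063] 1 rows of [-0.018  0.004  0.063]
```

Call:
apply_moves(increments=[[[-0.015,0,0.06,0,0,0],[0,0,0,0,0,0]]])

```text
time: 18.92
ee_pos: [579.9, -140.0, 41.9]
tcp_rot: [3.1, 0.503, 0.002]
wrist_force: [0.2, 0.3, -0.1]
grip_width: 0.997
finger_force: 0.0
```

Call:
apply_moves(increments=[[[0,0,0,0,0,0],[0,0,0,0,0,0],[0,0,0,0,0,0],[0,0,0,0,0,0]]], fingers=1)

```text
time: 19.42
ee_pos: [579.9, -139.7, 41.5]
tcp_rot: [3.101, 0.503, 0.002]
wrist_force: [-0.8, -0.4, 6.1]
grip_width: 0.587
finger_force: 62.5
```

Call:
apply_moves(increments=[[[0,0,-0.4,0,0,0],[0,0,-0.9,0,0,0],[0,0,-0.9,0,0,0],[0,0,-0.4,0,0,0],[0,0,0,0,0,0]]])

```text
time: 20.05
ee_pos: [580.4, -139.8, 173.4]
tcp_rot: [3.099, 0.503, 0.006]
wrist_force: [0.3, 1.3, -1.3]
grip_width: 0.586
finger_force: 62.3
```

```bash
python3 - <<'E'
from h import *
im,d,i=grab('wrist','w6.png'); W=world(d,i)
p=ctrl.get_state()['ee_pos']
print(tops(im,W,['yellow'],(p[2],p[2]+40)))
plan((480,39.5,170),(480,39.5,112))
E
```

```text
{'yellow': [(array([ 579.6, -140.2]), 26.7, 197.0, 15358)]}
t20.10 p [ 579.5 -139.7  171.6] yaw 18.44 rotfix [ 0.01 -0.01 -0.  ] F [ 0.  -0.3 -1.2] w 0.588 j7 -1.18
[480.   39.5 170. ] total [-0.755 -4.029  0.031] 5 rows of [-0.151 -0.806  0.006]
[480.   39.5 112. ] total [0.   0.   1.16] 2 rows of [0.   0.   0.58]
```

Call:
apply_moves(increments=[[[-0.15,-0.8,0,0,0,0],[-0.15,-0.8,0,0,0,0],[-0.15,-0.8,0,0,0,0],[-0.15,-0.8,0,0,0,0],[-0.15,-0.8,0,0,0,0]]])

```text
time: 20.72
ee_pos: [478.9, 39.2, 169.5]
tcp_rot: [-3.101, -0.503, 0.004]
wrist_force: [1.3, 0.1, -1.1]
grip_width: 0.591
finger_force: 62.4
```

Call:
apply_moves(increments=[[[0,0,0.5,0,0,0],[0,0,0.4,0,0,0],[0,0,0,0,0,0],[0,0,0,0,0,0]]])

```text
time: 21.22
ee_pos: [480.5, 38.2, 125.9]
tcp_rot: [-3.101, -0.503, 0.001]
wrist_force: [0.2, 0.3, -0.5]
grip_width: 0.586
finger_force: 62.4
```

```bash
python3 - <<'E'
from h import *
plan((480,39.5,112),(480,39.5,54))
E
```

```text
t21.23 p [480.5  38.2 125.9] yaw 18.44 rotfix [-0.01  0.01 -0.  ] F [ 0.2  0.3 -0.5] w 0.586 j7 -1.48
[480.   39.5 112. ] total [-0.002 -0.027  0.279] 1 rows of [-0.002 -0.027  0.279]
[480.   39.5  54. ] total [0.   0.   1.16] 2 rows of [0.   0.   0.58]
```

Call:
apply_moves(increments=[[[0,-0.025,0.25,0,0,0],[0,0,0.1,0,0,0],[0,0,0.1,0,0,0],[0,0,0,0,0,0]]])

```text
time: 21.72
ee_pos: [480.0, 39.4, 102.9]
tcp_rot: [-3.101, -0.503, 0.001]
wrist_force: [0.4, -0.1, -0.8]
grip_width: 0.587
finger_force: 62.4
```

Call:
apply_moves(increments=[[[0,0,0.1,0,0,0],[0,0,0.1,0,0,0],[0,0,0,0,0,0]]])

```text
time: 22.1
ee_pos: [479.9, 39.4, 92.9]
tcp_rot: [-3.101, -0.503, 0.001]
wrist_force: [0.0, -0.5, -0.6]
grip_width: 0.588
finger_force: 62.4
```

Call:
apply_moves(increments=[[[0,0,0.1,0,0,0],[0,0,0.05,0,0,0],[0,0,0.03,0,0,0],[0,0,0,0,0,0]]])

```text
time: 22.6
ee_pos: [480.2, 39.5, 84.4]
tcp_rot: [3.101, 0.503, 0.0]
wrist_force: [-0.3, -1.3, 0.9]
grip_width: 0.586
finger_force: 62.6
```

Call:
apply_moves(increments=[[[0,0,0.03,0,0,0],[0,0,0.03,0,0,0],[0,0,0,0,0,0]]])

```text
time: 22.98
ee_pos: [480.4, 39.5, 84.2]
tcp_rot: [3.1, 0.503, 0.0]
wrist_force: [-16.7, -1.8, 39.8]
grip_width: 0.588
finger_force: 66.4
```

Yellow hangs up as well. I'll back off and carry it to the black tray at (530,-335).

Call:
apply_moves(increments=[[[0,0,-0.05,0,0,0],[0,0,0,0,0,0],[0,0,0,0,0,0]]])

```text
time: 23.35
ee_pos: [480.7, 39.5, 84.4]
tcp_rot: [3.101, 0.503, 0.001]
wrist_force: [-2.8, -0.7, 9.4]
grip_width: 0.586
finger_force: 63.3
```

Call:
apply_moves(increments=[[[0,0,-0.5,0,0,0],[0,0,-0.8,0,0,0],[0,0,-0.7,0,0,0],[0,0,0,0,0,0]]])

```text
time: 23.85
ee_pos: [481.8, 39.6, 186.1]
tcp_rot: [3.1, 0.503, 0.007]
wrist_force: [-0.1, 0.1, -1.2]
grip_width: 0.586
finger_force: 62.4
```

```bash
python3 - <<'E'
from h import *
plan((530,-335,180),(530,-335,49.5))
E
```

```text
t23.85 p [481.8  39.6 186.1] yaw 18.43 rotfix [ 0.02 -0.05 -0.  ] F [-0.1  0.1 -1.2] w 0.586 j7 -1.45
[ 530. -335.  180.] total [-1.453  7.413  0.121] 8 rows of [-0.182  0.927  0.015]
[ 530.  -335.    49.5] total [0.   0.   2.61] 3 rows of [0.   0.   0.87]
```

Call:
apply_moves(increments=[[[-0.16,0.82,0,0,0,0],[-0.16,0.82,0,0,0,0],[-0.16,0.82,0,0,0,0],[-0.16,0.82,0,0,0,0],[-0.16,0.82,0,0,0,0]]])

```text
time: 24.48
ee_pos: [506.6, -169.0, 182.3]
tcp_rot: [-3.1, -0.503, 0.003]
wrist_force: [1.4, 0.0, -0.7]
grip_width: 0.585
finger_force: 62.5
```

Call:
apply_moves(increments=[[[-0.16,0.82,0,0,0,0],[-0.16,0.82,0,0,0,0],[-0.16,0.82,0,0,0,0],[-0.16,0.82,0,0,0,0],[0,0,0,0,0,0]]])

```text
time: 25.1
ee_pos: [526.9, -337.2, 181.4]
tcp_rot: [-3.102, -0.495, 0.004]
wrist_force: [0.4, 1.2, -0.8]
grip_width: 0.59
finger_force: 62.6
```

Call:
apply_moves(increments=[[[0,0,0.8,0,0,0],[0,0,0.8,0,0,0],[0,0,0.6,0,0,0],[0,0,0,0,0,0],[0,0,0,0,0,0]]])

```text
time: 25.72
ee_pos: [529.1, -333.1, 74.6]
tcp_rot: [3.101, 0.504, 0.001]
wrist_force: [0.1, -1.1, 0.5]
grip_width: 0.587
finger_force: 62.6
```

```bash
python3 - <<'E'
from h import *
plan((530,-335,49.5))
E
```

```text
t25.73 p [ 529.1 -333.1   74.6] yaw 18.46 rotfix [ 0.   -0.01 -0.  ] F [ 0.1 -1.1  0.5] w 0.587 j7 -0.84
[ 530.  -335.    49.5] total [0.005 0.041 0.502] 1 rows of [0.005 0.041 0.502]
```

Call:
apply_moves(increments=[[[0,0.03,0.4,0,0,0],[0,0,0.06,0,0,0],[0,0,0.03,0,0,0],[0,0,0.02,0,0,0],[0,0,0,0,0,0]]])

```text
time: 26.35
ee_pos: [528.9, -334.9, 49.5]
tcp_rot: [3.101, 0.503, -0.0]
wrist_force: [-4.6, 2.5, 8.6]
grip_width: 0.588
finger_force: 63.5
```

Call:
apply_moves(increments=[[[0,0,0,0,0,0],[0,0,0,0,0,0],[0,0,-0.4,0,0,0],[0,0,-0.9,0,0,0],[0,0,-0.9,0,0,0]]], fingers=-1)

```text
time: 26.98
ee_pos: [529.2, -334.8, 160.9]
tcp_rot: [3.101, 0.503, 0.001]
wrist_force: [1.0, -1.1, 0.8]
grip_width: 1.001
finger_force: 0.0
```

```bash
python3 - <<'E'
from h import *
im,d,i=grab('side','d3.png'); W=world(d,i); print(tops(im,W,zr=(50,80)))
plan((596,-5.5,172),(596,-5.5,41.5))
E
```

```text
{'red': [(array([ 445.5, -339.5]), 28.4, 71.7, 388)], 'yellow': [(array([ 527.7, -335. ]), 28.1, 72.1, 285)], 'green': [(array([598.8,  -4.3]), 26.0, 64.0, 117)], 'purple': [(array([595.5,  98. ]), 29.6, 63.5, 155), (array([846.2, -89.1]), 28.6, 63.7, 215)]}
t27.02 p [ 531.8 -336.2  168. ] yaw 18.44 rotfix [ 0.09 -0.08 -0.  ] F [ 2.4 -0.6  5.4] w 0.998 j7 -0.82
[596.   -5.5 172. ] total [ 3.31  -5.867 -0.08 ] 6 rows of [ 0.552 -0.978 -0.013]
[596.   -5.5  41.5] total [0.   0.   2.61] 3 rows of [0.   0.   0.87]
```

Both are standing in the black tray. Next is green.

Call:
apply_moves(increments=[[[0.47,-0.84,-0.02,0,0,0],[0.47,-0.84,-0.02,0,0,0],[0.47,-0.84,-0.02,0,0,0],[0.47,-0.84,-0.02,0,0,0],[0.47,-0.84,-0.02,0,0,0]]])

```text
time: 27.65
ee_pos: [574.6, -97.0, 164.8]
tcp_rot: [3.1, 0.503, 0.002]
wrist_force: [0.0, -1.0, 0.8]
grip_width: 1.0
finger_force: 0.0
```

Call:
apply_moves(increments=[[[0.47,-0.84,0,0,0,0],[0.47,-0.84,0,0,0,0],[0,0,0,0,0,0],[0,0,0,0,0,0]]])

```text
time: 28.15
ee_pos: [592.3, -4.4, 164.1]
tcp_rot: [3.1, 0.503, 0.001]
wrist_force: [0.4, -1.2, -0.7]
grip_width: 1.001
finger_force: 0.0
```

```bash
python3 - <<'E'
from h import *
im,d,i=grab('wrist','w7.png'); W=world(d,i); print(tops(im,W))
plan((595.7,-5.7,41.5))
E
```

```text
{'green': [(array([595.1,  -5.8]), 26.3, 65.2, 4372)], 'purple': [(array([593.5, 100. ]), 26.8, 65.2, 5333)]}
t28.20 p [592.2  -5.2 163.9] yaw 18.36 rotfix [ 0.01 -0.   -0.  ] F [ 0.7 -0.8 -0.3] w 1.000 j7 -1.41
[595.7  -5.7  41.5] total [0.063 0.031 2.448] 3 rows of [0.021 0.01  0.816]
```

Call:
apply_moves(increments=[[[0.06,0.025,0.8,0,0,0],[0,0,0.8,0,0,0],[0,0,0.7,0,0,0],[0,0,0.1,0,0,0],[0,0,0,0,0,0]]])

```text
time: 28.82
ee_pos: [595.8, -5.0, 44.2]
tcp_rot: [3.101, 0.501, 0.001]
wrist_force: [-0.7, -0.2, 0.9]
grip_width: 1.001
finger_force: 0.0
```

```bash
python3 - <<'E'
from h import *
plan((595.7,-5.7,41.5))
E
```

```text
t28.82 p [595.8  -5.   44.2] yaw 18.37 rotfix [ 0.   -0.01 -0.  ] F [-0.7 -0.2  0.9] w 1.001 j7 -1.46
[595.7  -5.7  41.5] total [-0.007  0.013  0.055] 1 rows of [-0.007  0.013  0.055]
```

Call:
apply_moves(increments=[[[0,0.01,0.05,0,0,0],[0,0,0,0,0,0]]])

```text
time: 29.08
ee_pos: [596.2, -4.8, 41.9]
tcp_rot: [3.101, 0.503, 0.002]
wrist_force: [0.0, -0.3, 0.4]
grip_width: 1.004
finger_force: 0.0
```

Call:
apply_moves(increments=[[[0,0,0,0,0,0],[0,0,0,0,0,0],[0,0,0,0,0,0],[0,0,0,0,0,0]]], fingers=1)

```text
time: 29.58
ee_pos: [596.0, -4.5, 41.5]
tcp_rot: [3.101, 0.503, 0.001]
wrist_force: [-1.2, 0.4, 5.2]
grip_width: 0.596
finger_force: 62.7
```

Call:
apply_moves(increments=[[[0,0,-0.4,0,0,0],[0,0,-0.9,0,0,0],[0,0,-0.9,0,0,0],[0,0,-0.3,0,0,0],[0,0,0,0,0,0]]])

```text
time: 30.2
ee_pos: [596.0, -4.6, 167.1]
tcp_rot: [3.101, 0.503, 0.003]
wrist_force: [0.8, -0.2, -2.1]
grip_width: 0.598
finger_force: 62.6
```

```bash
python3 - <<'E'
from h import *
im,d,i=grab('wrist','w8.png'); W=world(d,i)
p=ctrl.get_state()['ee_pos']
print(tops(im,W,['green'],(p[2],p[2]+40)))
plan((480,39.5,170),(480,39.5,112))
E
```

```text
{'green': [(array([594.9,  -4.9]), 27.1, 190.7, 15680)]}
t30.25 p [595.2  -4.7 165.5] yaw 18.43 rotfix [0. 0. 0.] F [-0.1 -0.5 -2. ] w 0.601 j7 -1.41
[480.   39.5 170. ] total [-1.906 -1.568 -0.089] 2 rows of [-0.953 -0.784 -0.045]
[480.   39.5 112. ] total [0.   0.   1.16] 2 rows of [0.   0.   0.58]
```

Call:
apply_moves(increments=[[[-0.48,-0.39,0,0,0,0],[-0.48,-0.39,0,0,0,0],[-0.48,-0.39,0,0,0,0],[-0.48,-0.39,0,0,0,0],[0,0,0,0,0,0]]])

```text
time: 30.88
ee_pos: [477.3, 39.5, 164.3]
tcp_rot: [3.101, 0.506, -0.005]
wrist_force: [1.0, 1.0, -0.2]
grip_width: 0.6
finger_force: 62.6
```

Call:
apply_moves(increments=[[[0,0,0.5,0,0,0],[0,0,0.3,0,0,0],[0,0,0,0,0,0],[0,0,0,0,0,0]]])

```text
time: 31.38
ee_pos: [480.1, 39.0, 126.0]
tcp_rot: [-3.101, -0.503, 0.0]
wrist_force: [-0.2, 0.1, -0.4]
grip_width: 0.596
finger_force: 62.6
```

```bash
python3 - <<'E'
from h import *
plan((480,39.5,112),(480,39.5,54))
E
```

```text
t31.38 p [480.1  39.  126. ] yaw 18.43 rotfix [-0. -0.  0.] F [-0.2  0.1 -0.4] w 0.596 j7 -1.48
[480.   39.5 112. ] total [ 0.    -0.01   0.281] 1 rows of [ 0.    -0.01   0.281]
[480.   39.5  54. ] total [0.   0.   1.16] 2 rows of [0.   0.   0.58]
```

Call:
apply_moves(increments=[[[0,-0.01,0.25,0,0,0],[0,0,0.1,0,0,0],[0,0,0.1,0,0,0],[0,0,0,0,0,0]]])

```text
time: 31.88
ee_pos: [479.4, 39.5, 103.0]
tcp_rot: [-3.101, -0.503, 0.001]
wrist_force: [0.1, 0.2, -0.9]
grip_width: 0.598
finger_force: 62.6
```

Call:
apply_moves(increments=[[[0,0,0.1,0,0,0],[0,0,0.1,0,0,0],[0,0,0.05,0,0,0],[0,0,0,0,0,0]]])

```text
time: 32.38
ee_pos: [479.5, 39.5, 90.6]
tcp_rot: [-3.101, -0.503, 0.001]
wrist_force: [0.2, 0.1, -1.3]
grip_width: 0.599
finger_force: 62.6
```

Call:
apply_moves(increments=[[[0,0,0.05,0,0,0],[0,0,0.04,0,0,0],[0,0,0.04,0,0,0],[0,0,0,0,0,0]]])

```text
time: 32.88
ee_pos: [479.7, 39.5, 84.5]
tcp_rot: [3.101, 0.503, 0.0]
wrist_force: [-1.2, 0.0, 3.0]
grip_width: 0.595
finger_force: 62.9
```

Call:
apply_moves(increments=[[[0,0,0.03,0,0,0],[0,0,0.02,0,0,0],[0,0,0,0,0,0],[0,0,-0.05,0,0,0],[0,0,0,0,0,0]]])

```text
time: 33.5
ee_pos: [479.9, 39.5, 84.5]
tcp_rot: [3.101, 0.503, 0.001]
wrist_force: [-0.8, 0.0, 6.1]
grip_width: 0.595
finger_force: 63.0
```

Call:
apply_moves(increments=[[[0,0,0,0,0,0],[0,0,0,0,0,0]]])

```text
time: 33.75
ee_pos: [479.9, 39.5, 84.5]
tcp_rot: [-3.101, -0.503, -0.001]
wrist_force: [-2.1, -0.6, 4.9]
grip_width: 0.597
finger_force: 63.1
```

Call:
apply_moves(increments=[[[0,0,-0.5,0,0,0],[0,0,-0.8,0,0,0],[0,0,-0.7,0,0,0],[0,0,0,0,0,0]]])

```text
time: 34.25
ee_pos: [481.1, 39.7, 186.5]
tcp_rot: [3.1, 0.503, 0.007]
wrist_force: [-0.7, 0.5, -1.3]
grip_width: 0.595
finger_force: 62.7
```

```bash
python3 - <<'E'
from h import *
im,d,i=grab('side','d4.png'); W=world(d,i); print(tops(im,W,['red','yellow'],zr=(50,80)))
plan((485,-250,180),(485,-250,49.5))
E
```

```text
{'red': [(array([ 449.8, -339.9]), 29.7, 71.8, 377)], 'yellow': [(array([ 531. , -333.9]), 27.4, 72.3, 270)]}
t34.30 p [480.1  39.5 184.7] yaw 18.43 rotfix [ 0.01 -0.02 -0.  ] F [-0.1  0.3 -1.2] w 0.598 j7 -1.45
[ 485. -250.  180.] total [-1.737  5.524  0.095] 6 rows of [-0.29   0.921  0.016]
[ 485.  -250.    49.5] total [0.   0.   2.61] 3 rows of [0.   0.   0.87]
```

Call:
apply_moves(increments=[[[-0.3,0.9,0,0,0,0],[-0.3,0.9,0,0,0,0],[-0.3,0.9,0,0,0,0],[-0.3,0.9,0,0,0,0],[-0.3,0.9,0,0,0,0]]])

```text
time: 34.92
ee_pos: [478.7, -199.0, 182.5]
tcp_rot: [-3.1, -0.503, 0.004]
wrist_force: [1.1, 0.2, -1.7]
grip_width: 0.599
finger_force: 62.7
```

Call:
apply_moves(increments=[[[-0.25,0.92,0,0,0,0],[0,0,0.8,0,0,0],[0,0,0.8,0,0,0],[0,0,0,0,0,0],[0,0,0,0,0,0]]])

```text
time: 35.55
ee_pos: [482.6, -245.2, 104.9]
tcp_rot: [-3.101, -0.504, -0.0]
wrist_force: [0.1, 0.7, -1.1]
grip_width: 0.594
finger_force: 62.9
```

```bash
python3 - <<'E'
from h import *
plan((482,-246,49.5))
E
```

```text
t35.55 p [ 482.6 -245.2  104.9] yaw 18.45 rotfix [-0. -0.  0.] F [ 0.1  0.7 -1.1] w 0.594 j7 -0.91
[ 482.  -246.    49.5] total [-0.017  0.011  1.107] 2 rows of [-0.008  0.005  0.554]
```

Call:
apply_moves(increments=[[[0,0.01,0.5,0,0,0],[0,0,0.45,0,0,0],[0,0,0.08,0,0,0],[0,0,0,0,0,0],[0,0,0,0,0,0]]])

```text
time: 36.17
ee_pos: [483.3, -246.1, 54.2]
tcp_rot: [3.1, 0.503, 0.003]
wrist_force: [0.1, -0.5, -1.0]
grip_width: 0.598
finger_force: 62.9
```

Call:
apply_moves(increments=[[[0,0,0.03,0,0,0],[0,0,0.03,0,0,0],[0,0,0,0,0,0]]])

```text
time: 36.55
ee_pos: [482.4, -245.7, 49.7]
tcp_rot: [-3.101, -0.503, 0.0]
wrist_force: [0.8, -0.2, -1.7]
grip_width: 0.599
finger_force: 62.9
```

Call:
apply_moves(increments=[[[0,0,0.02,0,0,0],[0,0,0.01,0,0,0],[0,0,0,0,0,0]]])

```text
time: 36.92
ee_pos: [482.5, -245.8, 49.5]
tcp_rot: [3.101, 0.503, -0.0]
wrist_force: [-5.2, 2.0, 13.3]
grip_width: 0.599
finger_force: 64.2
```

Call:
apply_moves(increments=[[[0,0,0,0,0,0],[0,0,0,0,0,0],[0,0,-0.3,0,0,0],[0,0,-0.9,0,0,0],[0,0,-0.9,0,0,0]]], fingers=-0.5)

```text
time: 37.55
ee_pos: [482.4, -245.6, 155.3]
tcp_rot: [-3.101, -0.503, -0.0]
wrist_force: [0.0, -1.3, 0.4]
grip_width: 0.752
finger_force: 0.0
```

```bash
python3 - <<'E'
from h import *
im,d,i=grab('side','d5.png'); W=world(d,i); print(tops(im,W,zr=(50,80))); print('cover',circ(W,92,103,(464,-95),40))
im,d,i=grab('scene','s5.png'); W=world(d,i); print(tops(im,W,zr=(50,80))); print('cover',circ(W,92,103,(464,-95),40))
plan((464.3,-95.2,180),(464.3,-95.2,90.6))
E
```

```text
{'red': [(array([ 446.5, -338.5]), 28.9, 71.8, 387)], 'yellow': [(array([ 531.1, -334. ]), 27.3, 72.0, 282)], 'green': [(array([ 482. , -247.4]), 27.9, 71.9, 245)], 'purple': [(array([595.3,  98.8]), 28.8, 63.8, 167), (array([848.1, -89.5]), 28.8, 63.4, 219)]}
cover None
{'red': [(array([ 447.8, -340.1]), 28.4, 73.0, 204)], 'purple': [(array([594.4,  99.1]), 27.1, 65.4, 306), (array([847.3, -88.6]), 26.7, 65.1, 397)]}
cover (array([465.2, -95.3]), 13.3, np.float64(97.8), 96)
t37.65 p [ 485.3 -246.9  159.5] yaw 18.44 rotfix [ 0.08 -0.08 -0.  ] F [ 1.7 -0.1  0.2] w 0.747 j7 -0.89
[464.3 -95.2 180. ] total [ 0.56  -3.011 -0.409] 4 rows of [ 0.14  -0.753 -0.102]
[464.3 -95.2  90.6] total [0.    0.    1.788] 2 rows of [0.    0.    0.894]
```

View pics/s5.png

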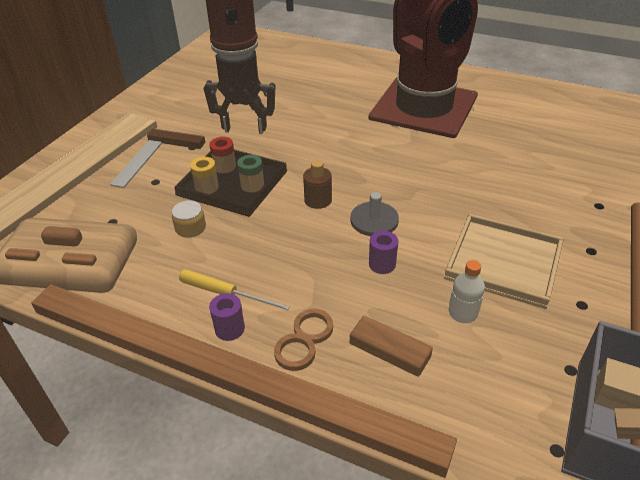

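All three sleeves stand upright in the black tray, at (222,155), (204,175) and (250,172). The cover is at (318,185) and the pin is bare at (375,205). No blue sleeve is in view. The cover is next.

Call:
apply_moves(increments=[[[0.14,-0.75,-0.2,0,0,0],[0.14,-0.75,-0.1,0,0,0],[0.14,-0.75,0,0,0,0],[0.14,-0.75,0,0,0,0],[0,0,0,0,0,0]]], fingers=-1)

```text
time: 38.28
ee_pos: [461.5, -91.8, 168.9]
tcp_rot: [-3.1, -0.51, -0.001]
wrist_force: [0.9, -1.3, 1.0]
grip_width: 0.998
finger_force: 0.0
```

Call:
apply_moves(increments=[[[0,0,0,0,0,0],[0,0,0,0,0,0]]])

```text
time: 38.52
ee_pos: [461.7, -95.7, 168.4]
tcp_rot: [3.101, 0.501, -0.0]
wrist_force: [0.0, -1.0, 0.4]
grip_width: 1.0
finger_force: 0.0
```

```bash
python3 - <<'E'
from h import *
im,d,i=grab('wrist'); W=world(d,i); print('cover',circ(W,92,103,(464,-95),40))
plan((464.3,-95.2,91))
E
```

```text
cover (array([463.1, -95.2]), 12.9, np.float64(98.3), 1990)
t38.58 p [461.6 -95.6 168.3] yaw 18.34 rotfix [-0.  0. -0.] F [-0.2 -0.6  0.5] w 0.999 j7 -1.16
[464.3 -95.2  91. ] total [0.053 0.009 1.546] 2 rows of [0.027 0.005 0.773]
```

Call:
apply_moves(increments=[[[0.05,0.01,0.6,0,0,0],[0,0,0.6,0,0,0],[0,0,0.25,0,0,0],[0,0,0,0,0,0],[0,0,0,0,0,0]]])

```text
time: 39.2
ee_pos: [464.9, -94.5, 96.8]
tcp_rot: [3.101, 0.503, 0.002]
wrist_force: [0.4, 0.1, -0.7]
grip_width: 0.998
finger_force: 0.0
```

```bash
python3 - <<'E'
from h import *
plan((464.3,-95.2,91))
E
```

```text
t39.20 p [464.9 -94.5  96.8] yaw 18.42 rotfix [ 0.01 -0.02 -0.  ] F [ 0.4  0.1 -0.7] w 0.998 j7 -1.19
[464.3 -95.2  91. ] total [-0.015  0.01   0.117] 1 rows of [-0.015  0.01   0.117]
```

Call:
apply_moves(increments=[[[-0.01,0.01,0.11,0,0,0],[0,0,0,0,0,0]]])

```text
time: 39.45
ee_pos: [463.8, -95.0, 90.4]
tcp_rot: [3.101, 0.503, 0.0]
wrist_force: [-0.4, 1.1, 0.1]
grip_width: 1.002
finger_force: 0.0
```

Call:
apply_moves(increments=[[[0,0,0,0,0,0],[0,0,0,0,0,0],[0,0,0,0,0,0],[0,0,0,0,0,0],[0,0,0,0,0,0]]], fingers=1)

```text
time: 40.08
ee_pos: [464.0, -94.8, 90.6]
tcp_rot: [3.101, 0.503, 0.001]
wrist_force: [-0.5, 0.9, 4.2]
grip_width: 0.285
finger_force: 58.9
```

Call:
apply_moves(increments=[[[0,0,-0.5,0,0,0],[0,0,-0.9,0,0,0],[0,0,-0.6,0,0,0],[0,0,0,0,0,0]]])

```text
time: 40.58
ee_pos: [465.0, -95.1, 192.3]
tcp_rot: [3.099, 0.503, 0.006]
wrist_force: [0.5, 0.6, -1.9]
grip_width: 0.284
finger_force: 59.0
```

```bash
python3 - <<'E'
from h import *
plan((480,39.5,185),(480,39.5,103))
E
```

```text
t40.58 p [465.  -95.1 192.3] yaw 18.43 rotfix [ 0.03 -0.04 -0.  ] F [ 0.5  0.6 -1.9] w 0.284 j7 -1.15
[480.   39.5 185. ] total [ 1.135 -2.46   0.147] 3 rows of [ 0.378 -0.82   0.049]
[480.   39.5 103. ] total [0.   0.   1.64] 2 rows of [0.   0.   0.82]
```

Call:
apply_moves(increments=[[[0.38,-0.82,0,0,0,0],[0.38,-0.82,0,0,0,0],[0.38,-0.82,0,0,0,0],[0,0,0,0,0,0],[0,0,0,0,0,0]]])

```text
time: 41.2
ee_pos: [478.4, 39.1, 189.2]
tcp_rot: [3.101, 0.503, -0.003]
wrist_force: [-0.7, -0.2, -0.9]
grip_width: 0.283
finger_force: 59.1
```

Call:
apply_moves(increments=[[[0,0,0.6,0,0,0],[0,0,0.6,0,0,0],[0,0,0.3,0,0,0],[0,0,0,0,0,0],[0,0,0,0,0,0]]])

```text
time: 41.82
ee_pos: [479.7, 39.6, 116.3]
tcp_rot: [3.101, 0.503, 0.002]
wrist_force: [0.3, 0.1, -0.7]
grip_width: 0.282
finger_force: 59.1
```

```bash
python3 - <<'E'
from h import *
plan((480,39.5,103))
E
```

```text
t41.83 p [479.7  39.6 116.3] yaw 18.41 rotfix [ 0.   -0.02 -0.  ] F [ 0.3  0.1 -0.7] w 0.282 j7 -1.49
[480.   39.5 103. ] total [0.006 0.004 0.265] 1 rows of [0.006 0.004 0.265]
```

Call:
apply_moves(increments=[[[0,0,0.2,0,0,0],[0,0,0.05,0,0,0],[0,0,0.02,0,0,0],[0,0,0,0,0,0]]])

```text
time: 42.32
ee_pos: [479.2, 39.8, 102.7]
tcp_rot: [3.101, 0.503, 0.001]
wrist_force: [-3.6, -0.7, 9.1]
grip_width: 0.284
finger_force: 60.3
```

Seated. I'll open, rise and check.

Call:
apply_moves(increments=[[[0,0,0,0,0,0],[0,0,0,0,0,0],[0,0,0,0,0,0],[0,0,-0.6,0,0,0],[0,0,-0.9,0,0,0]]], fingers=-1)

```text
time: 42.95
ee_pos: [478.0, 39.7, 176.6]
tcp_rot: [-3.1, -0.503, 0.005]
wrist_force: [0.8, -0.3, -0.1]
grip_width: 1.001
finger_force: 0.0
```

Call:
apply_moves(increments=[[[0,0,-0.8,0,0,0],[0,0,0,0,0,0],[0,0,0,0,0,0]]])

```text
time: 43.32
ee_pos: [478.7, 39.7, 216.2]
tcp_rot: [3.101, 0.503, -0.001]
wrist_force: [-1.0, 0.0, -0.9]
grip_width: 1.001
finger_force: 0.0
```

```bash
python3 - <<'E'
from h import *
im,d,i=grab('wrist'); W=world(d,i); print('knob',circ(W,106,115,(480,39),40),'top',circ(W,76,84,(480,39),45))
im,d,i=grab('side','d6.png'); W=world(d,i); print(tops(im,W,zr=(50,80)))
plan()
E
```

```text
knob (array([478.4,  39.4]), 13.0, np.float64(110.4), 1448) top (array([478.5,  39.4]), 30.0, np.float64(80.7), 4509)
{'red': [(array([ 446.7, -338.8]), 28.4, 71.7, 386)], 'yellow': [(array([ 530.1, -333.7]), 27.0, 71.8, 268)], 'green': [(array([ 481.5, -246. ]), 27.2, 72.1, 241)], 'purple': [(array([595.1,  99.2]), 30.0, 63.6, 172), (array([849.3, -88.6]), 29.1, 63.4, 219)]}
t43.42 p [478.3  39.7 215.5] yaw 18.44 rotfix [-0.01  0.03 -0.  ] F [-0.4 -0.5 -0.7] w 0.998 j7 -1.44
```

View pics/d6.png

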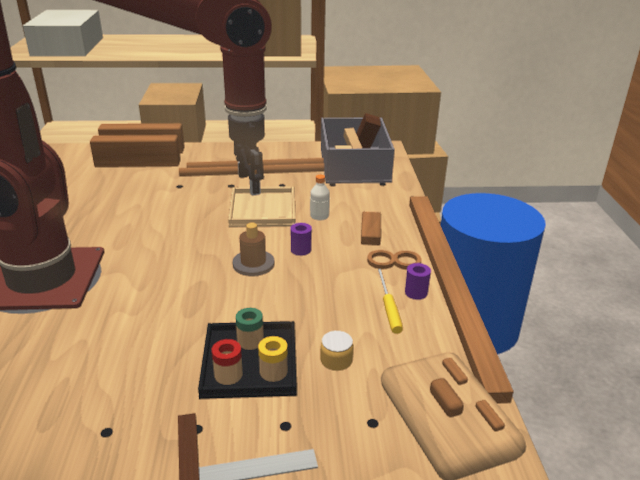

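The cover is back on the base at (253,250), with its knob top at z 110. The three sleeves stand in the black tray at (227,362), (272,358) and (249,328), and the gripper is clear.

```bash
python3 -c "
from station import ctrl
print(ctrl.close_job())"
```

```text
the job is handed in; nothing more can be done
None
```

Job handed in: red, yellow and green each hung up on the pin and stand in the black tray, no blue sleeve was there, and the cover is back flat on the gauge base; the hand-in gave no verdict.

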